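# Clamp a plaque blank in the engraving jig

### The arm

A 6-joint arm with a two-finger parallel gripper is mounted at the origin on the work surface. World frame = base frame: x ahead of the robot, y to its left, z up, the work surface at z = 0. Lengths are in mm, angles in rad, forces in N, time in s.
With the tool pointing down it reaches from about 400 to 925 mm from the base axis. Payload 12.5 kg.
Tool frame: the origin (TCP) lies between the finger pads; the fingertips stand 11 mm ahead of it and the grasp point (between the pads) lies 8 mm behind it (env.tip_extent is the distance from the TCP to the fingertips, in mm); x points along the fingers, z is the direction in which the jaws open and shut, and the axes are right-handed (so a half turn about x gives the same grasp; the last joint's range is limited). The gripper opens to 95 mm and grips with 3 to 60 N. Pads are 20 mm wide; open, the fingers measure 119 mm over their backs; the gripper's body (75 mm by 180 mm) begins 59 mm behind the grasp point.
Start: joints at [-1.258, 0.491, 1.559, -0, 1.092, -0.106], TCP at [254.189, -570.993, 225.661] pointing down, gripper open.
Joint ranges: [-3.1, 3.1], [-0.84, 2.19], [0.05, 2.79], [-1.13, 4.28], [0.06, 2.93], [-2.69, 2.69]. Speed limits (rad/s): [2.22, 2.22, 2.79, 3.14, 3.14, 3.14].

### API

Orientations are given as [roll, pitch, yaw] about the fixed x, y, z axes, in that order (R = Rz(yaw) Ry(pitch) Rx(roll)).
In Python, from cell import status, imaging, env gives the robot as it stands. The module is installed in compiled form; this text tells all that it offers.
- The arm moves only by the tool apply_moves, never from a script. Its argument "increments" is a list of rows, each a list of 5 numbers: the closure, from 0 (fully open) to 1 (shut), then the shift along the tool's x, y, z in mm, then the turn about the tool's x in degrees. A call has 1 to 10 rows; each row shifts and turns the commanded pose from where the row before left it, along the tool's axes as they then stand; what a row does not reach is not made up. A row lasts 1/10 s, in which the tool goes at most 50 mm and 8.59 degrees, less where a joint would pass 70% of its speed; a pose out of reach is approached as far as the arm can. A call with a gripper value outside its range is refused whole. The fingers move at their own pace and stop on an object; the grip force is fixed at half the most. Time passes only in rows, so rows that do not move let the fingers close. It gives the time, the measured TCP pose, the force and the opening at its end, in the units of the state.
- status.state(): the state, without advancing time (a new reading comes with each control period).
- imaging.read_camera(name): name is "side" or "top" or "wrist"; returns a dict with "pixels" (384x512x3 uint8, red, green, blue), "fovy" (degrees; the focal length in pixels is half the picture's height over the tangent of half this angle, whatever the lens; pixels are square), "cx", "cy" (the principal point, pixels), "R" (3x3) and "t" (3): a world point X has camera coordinates R X + t. Camera axes: x right, y down, z forward; pixel columns grow to the right and rows downward; lengths in mm; the calibration is good to about 2 mm. A picture is of the moment at which its call begins. There is no depth.
- env.job_done(): hands the job in, once; it reports no verdict.
The state is a dict: "t": time; "joints": joint angles; "qvel": joint speeds; "tau": joint torques, N m; "eef_pos": TCP position; "tcp_rot": TCP orientation; "ft_force": force on the tool from outside, world axes, zero at the start; "moment": the same for the moment, N m; "opening": opening from 0.0 (shut) to 1.0 (fully open).
Only numpy, scipy, OpenCV 4.12 (cv2) and the standard library are available. Lean on these libraries where they do the work, as an engineer would, in place of code of your own. Each camera call takes 0.05 s, during which the arm holds its last target. There are 200 camera calls.

### The job

Get the striped wooden blank held in the engraving jig: swing the red-knobbed clamp lever fully open, slide the blue stop carriage up to the blank and gently push the blank fully home against the dark end stop, then swing the lever fully back to lock the carriage with the blank snug between jaw and stop. Leave the cups, wooden stacks and brush around the jig where they stand.

Things in the scene. Friction and masses are not known exactly. Their poses are not given: they have to be found in the camera images.
- jig: fixed engraving jig. Origin on the table under the middle of its plywood base (180 x 440 x 16 mm); x across the jig (away from the robot at yaw 0), y along its rail towards the end stop, z up. An aluminium rail (40 wide, top 46 mm above the table) runs along y at x = -45 mm; the bed on which the blank lies is the base's top, 16 mm above the table, at x from -20 to 70 mm
- end_stop (a point): centre of the face of the dark steel end stop against which the blank seats, at x = 20, y = 165, z = 26 mm in the jig's frame; the face looks along the jig's -y, is 90 mm wide and 34 mm high; axes as the jig's
- blank: loose striped hardwood plaque, 70 (x) x 100 (y) x 20 (z) mm, about 100 g, lying flat on the bed between jaw and end stop, its y along the rail. Origin: centre of its underside. Seated, its centre is 50 mm from the end stop's face
- carriage (a joint): travel of the blue stop carriage along the rail towards the end stop (jig's +y), m, 0 to 0.205; 0.19 when the jaw nips a seated blank. Moves with about 5 N when unlocked; held fast by the brake while the lever is locked
- jaw_face (a point): centre of the carriage's jaw face that meets the blank (80 mm wide, from 18 to 48 mm above the table), axes as the jig's; the face looks along +y. The blue deck above it is 70 mm long (back from this face) with its top 58 mm above the table
- carriage_grip (a point): point on the carriage's black upright grip fin: 20 mm thick along the rail (y), 40 mm across (x), standing from 58 to 99 mm above the table; this point is 15 mm below its top, in its middle; axes as the jig's. 35 mm behind the jaw face
- lever (a joint): angle of the clamp lever on the carriage, rad: 0 = locked (lever points along the rail towards the end stop), grows anticlockwise seen from above to 1.75 = fully open (points across the rail towards the robot, jig's -x). The brake lets go above about 0.7. Stays where it is left
- lever_knob (a point): point on the axis of the upright red knob (round, 26 mm diameter, standing from 82 to 120 mm above the table) at the end of the clamp lever, 68 mm from the lever's upright pivot, 105 mm above the table. The lever's steel rod lies lower, its top 75 mm above the table
- lever_axis (a point): point on the lever's upright pivot axis at the knob's height; it rides with the carriage
- cup_near: steel cup, 80 mm wide, 100 mm high, standing past the end-stop end of the jig; leave alone. Origin: centre of its underside
- cup_far: steel cup, 74 mm wide, 85 mm high; leave alone. Origin: centre of its underside
- coasters: stack of round wooden coasters, 92 mm wide, 36 mm high; leave alone. Origin: centre of its underside
- plaques: stack of six-sided wooden plaques, 94 mm wide, 52 mm high; leave alone. Origin: centre of its underside
- brush: brush lying along the rail side of the jig, 200 mm long, under 30 mm high; leave alone. Origin: underside
Things that resemble listed ones, but are neither listed nor needed, are in the scene too. Leave any green or yellow look-alike of the blank alone.

How it is judged:
By the outcome, as a careful person would: the job done as asked, in the order asked, and still so for the second after the job is handed in, with the robot touching nothing.
It also fails if it takes over 72 s, if anything falls off the work surface, if the arm or the gripper's body presses on something with over 40 N, if the wrist force passes 120 N, or if a joint passes its speed limit or range.

## Working session

There is one attempt and no reset: what is moved stays moved. The work goes in short steps, Python scripts to look and compute and a tool call to move; the robot and the scene stay as the last step left them, time stands still between calls to the robot, and variables do not carry over. Pictures are saved under pics/ and viewed, about 8 in all and at most 12, crops included, and the job is handed in when it is done.

Besides the shell and the picture viewer there is one more tool, called after "Request:" by a JSON object that holds its "name" and its "arguments", one argument or row to a line. apply_moves: Moves the arm, as the interface text tells. Its arguments: {"type":"object","properties":{"increments":{"type":"array"}},"required":["increments"]}

```bash
mkdir -p pics
cat > h.py <<'E'
from cell import status, imaging, env
import numpy as np, cv2
def cam(n,save=None):
    c=imaging.read_camera(n)
    if save: cv2.imwrite('pics/'+save,cv2.cvtColor(c['pixels'],cv2.COLOR_RGB2BGR))
    c['f']=192/np.tan(np.radians(c['fovy'])/2); c['R']=np.array(c['R']); c['t']=np.array(c['t']); return c
def back(c,u,v,z):
    d=c['R'].T@np.array([(u-c['cx'])/c['f'],(v-c['cy'])/c['f'],1]); o=-c['R'].T@c['t']
    return o+d*(z-o[2])/d[2]
def proj(c,X):
    p=c['R']@np.array(X,float)+c['t']; return c['f']*p[:2]/p[2]+[c['cx'],c['cy']]
E
python3 - <<'E'
from h import *
a=cam('top');b=cam('side')
for n,c in(('top',a),('side',b)):
    print(n,c['fovy'],c['cx'],c['cy'],c['R'].round(3).tolist(),(-c['R'].T@c['t']).round(0))
    cv2.imwrite(f'pics/{n}0.png',cv2.resize(cv2.cvtColor(c['pixels'],cv2.COLOR_RGB2BGR),(800,600),interpolation=cv2.INTER_CUBIC))
print(status.state())
E
```

```text
top 55.27903843366632 256.6788162297144 189.90541214769925 [[-0.007, -1.0, 0.026], [-0.997, 0.005, -0.082], [0.082, -0.027, -0.996]] [425.  61. 970.]
side 50.302209974200046 256.6167110945751 189.07725731965502 [[-0.671, -0.741, 0.007], [-0.564, 0.504, -0.654], [0.481, -0.443, -0.756]] [-17. 565. 940.]
{'t': 0.1, 'joints': array([-1.25757288e+00,  4.91474415e-01,  1.55938438e+00,  7.30915623e-06,
        1.09168655e+00, -1.05601044e-01]), 'qvel': array([ 0.00097143, -0.00191303, -0.00115738,  0.00293912,  0.00108769,
        0.00190771]), 'tau': array([ 4.94544336e-03, -6.13618469e+01, -2.58605844e+01,  6.94885617e-02,
        4.70420870e-02, -5.11933843e-05]), 'eef_pos': array([ 254.13934454, -570.77979009,  225.13704651]), 'tcp_rot': array([3.02918681, 1.56984361, 1.8772116 ]), 'ft_force': array([0.06863113, 1.00640586, 0.07041604]), 'moment': array([-0.0249385 , -0.01321974,  0.01433727]), 'opening': 1.0008259631678806}
```

View pics/top0.png

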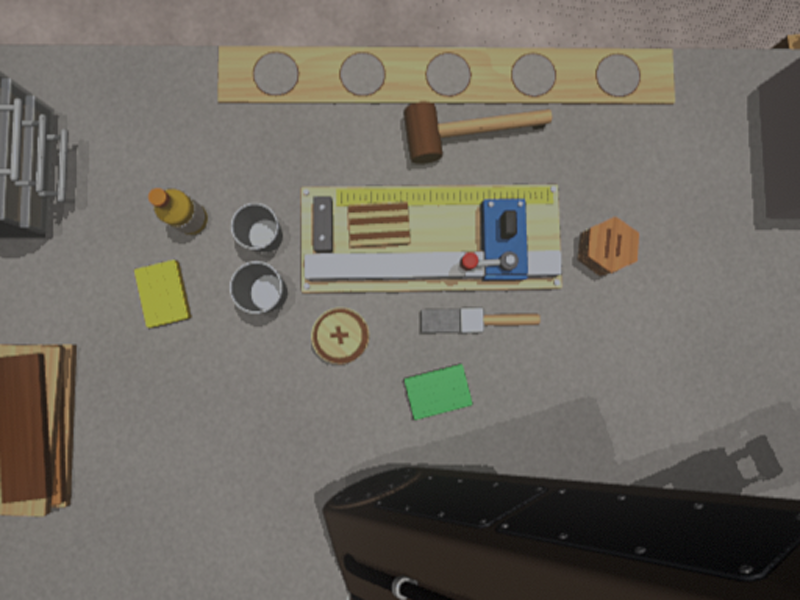

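View pics/side0.png

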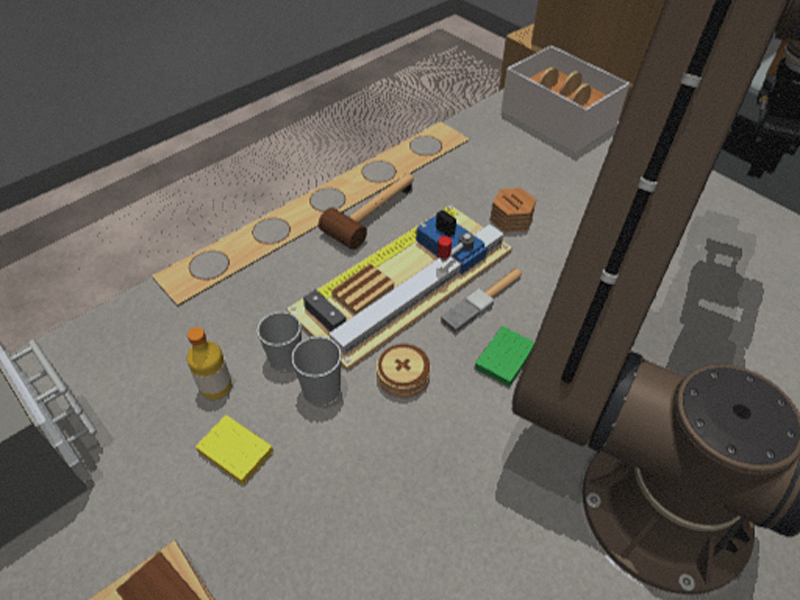

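The top picture shows the jig with corners near (302,187), (558,185), (562,290), (302,291). The knob is at (470,261), the pivot at (509,261), the fin at (509,222) and the blank spans (348–411, 203–247), all in the 800-px picture. The side picture agrees. The brush, coasters and cups stand on the robot side and at the end-stop end.

Run:
```python
from h import *
c=cam('top')
s=.64
P={'c1':(302,187,16),'c2':(558,185,16),'c3':(562,290,16),'c4':(302,291,16),'knob':(470,261,120),'fin':(510,217,99),'b1':(348,205,36),'b2':(409,203,36),'b3':(411,245,36),'b4':(349,247,36),'jawcorner_far':(483,200,58),'jawcorner_near':(484,279,58),'stopface':(332,222,43)}
for k,(u,v,z) in P.items(): print(k,back(c,u*s,v*s,z).round(1))
# crop
im=cv2.cvtColor(c['pixels'],cv2.COLOR_RGB2BGR)[110:195,185:370]
cv2.imwrite('pics/crop.png',cv2.resize(im,None,fx=4.3,fy=4.3,interpolation=cv2.INTER_CUBIC))
```

```text
c1 [690.3 202.   16. ]
c2 [ 693.9 -234.1   16. ]
c3 [ 513.4 -235.5   16. ]
c4 [513.8 200.8  16. ]
knob [548.2 -65.3 120. ]
fin [ 619.8 -131.9   99. ]
b1 [654.4 123.1  36. ]
b2 [657.7  22.1  36. ]
b3 [587.3  19.4  36. ]
b4 [584.2 121.4  36. ]
jawcorner_far [657.1 -97.5  58. ]
jawcorner_near [527.9 -96.6  58. ]
stopface [624.4 148.7  43. ]
```

View pics/crop.png

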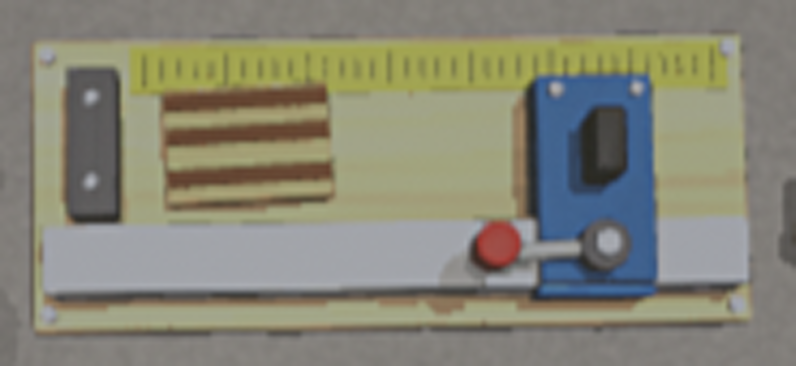

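The crop sharpens these points: knob (497,244), pivot (605,241), carriage front edge x≈533, stop face x≈119 and the blank's skew.

```bash
cat >> h.py <<'E'
from scipy.spatial.transform import Rotation as Ro
def st():
    s=status.state(); M=Ro.from_euler('xyz',s['tcp_rot']).as_matrix(); return s,M
def rel(x,y,z):
    s,M=st(); return (M.T@(np.array([x,y,z])-s['eef_pos'])).round(1)
E
python3 - <<'E'
from h import *
c=cam('top')
for k,u,v,z in (('knob',497,244,120),('piv',605,241,90),('finTop',610,138,99),('stop',119,143,43),('railfarL',43,227,46),('railfarR',748,215,46),('railnearL',45,292,46),('railnearR',748,285,46)):
    print(k,back(c,185+u/4.3,110+v/4.3,z).round(1))
s,M=st(); print(M.round(3)); print(rel(551,-65,180))
E
```

```text
knob [548.9 -64.8 120. ]
piv [ 554.7 -130.6   90. ]
finTop [ 611.9 -132.8   99. ]
stop [621.4 148.2  43. ]
railfarL [570.6 192.4  46. ]
railfarR [ 576.6 -226.3   46. ]
railnearL [532.1 191.   46. ]
railnearR [ 534.6 -225.    46. ]
[[-0.     0.914  0.407]
 [ 0.001  0.407 -0.914]
 [-1.     0.    -0.001]]
[  45.5  476.9 -341.4]
```

Request:
{"name": "apply_moves", "arguments": {
  "increments": [
    [0, 3, 32, -23, 0],
    [0, 3, 32, -23, 0],
    [0, 3, 32, -23, 0],
    [0, 3, 32, -23, 0],
    [0, 3, 32, -23, 0],
    [0, 3, 32, -23, 0],
    [0, 3, 32, -23, 0],
    [0, 3, 32, -23, 0],
    [0, 3, 32, -23, 0],
    [0, 3, 32, -23, 0]
  ]
}}

```text
t: 1.2
eef_pos: [453.6, -229.3, 195.6]
tcp_rot: [0.467, 1.571, -0.685]
ft_force: [0.0, -0.8, -0.8]
opening: 1.0
```

Request:
{"name": "apply_moves", "arguments": {
  "increments": [
    [0, 0, 32, -23, 0],
    [0, 0, 32, -23, 0],
    [0, 0, 32, -23, 0],
    [0, 0, 32, -23, 0],
    [0, 0, 0, 0, -8.25],
    [0, 0, 0, 0, -8.25],
    [0, 0, 0, 0, -8.25],
    [0, 0, 0, 0, -8.25],
    [0, 0, 0, 0, -8.25],
    [0, 0, 0, 0, -8.25]
  ]
}}

```text
t: 2.2
eef_pos: [532.5, -94.6, 195.5]
tcp_rot: [-2.759, 1.571, -3.041]
ft_force: [-0.7, 0.5, -0.6]
opening: 0.997
```

Request:
{"name": "apply_moves", "arguments": {
  "increments": [
    [0, 0, 0, 0, -8.25],
    [0, 0, 0, 0, -8.25],
    [0, 0, 0, 0, 0],
    [0, 0, 0, 0, 0]
  ]
}}

```text
t: 2.6
eef_pos: [532.5, -94.6, 195.6]
tcp_rot: [-2.576, 1.571, -2.58]
ft_force: [0.2, 0.4, -0.1]
opening: 1.005
```

Run:
```python
from h import *
c=cam('wrist','wr1.png'); s,M=st(); print(s['t'],s['eef_pos'],s['joints'],s['ft_force']);print(M.round(3))
print(c['fovy'],c['R'].round(3).tolist(),-c['R'].T@c['t'])
for X in ((549,-65,120),(554,-132,90),(612,-133,99),(549,-65,105)): print(proj(c,X).round(1))
```

```text
2.65 [532.50814264 -94.65411434 195.56741535] [-2.98018104e-01  4.06753727e-01  1.80132133e+00 -1.11703507e-04
  9.33557931e-01 -2.93824595e-01] [-0.04523626  0.57308649 -0.11854969]
[[-0.     0.004  1.   ]
 [-0.     1.    -0.004]
 [-1.    -0.    -0.   ]]
59.672456547950766 [[1.0, -0.004, 0.001], [-0.004, -0.966, 0.26], [-0.001, -0.26, -0.966]] [533.79705162 -21.72546656 356.39377791]
[282.3 164.2]
[285.  235.3]
[355.7 240.3]
[281.1 160.7]
```

View pics/wr1.png

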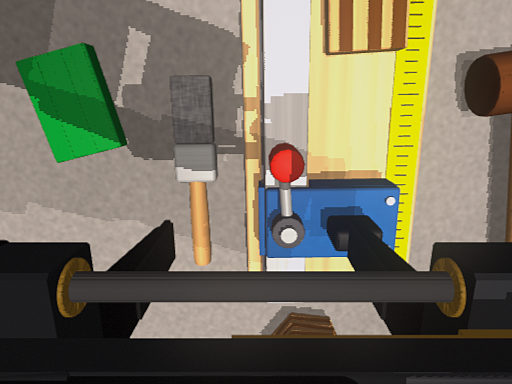

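The wrist picture shows the knob at about (287,164) and the pivot cap at (289,236). That puts the knob near (552,-66) and the pivot near (557,-133). I'll descend over the knob and grip it.

Request:
{"name": "apply_moves", "arguments": {
  "increments": [
    [0, 0, 14, 10, 0],
    [0, 0, 15, 10, 0],
    [0, 20, 0, 0, 0],
    [0, 20, 0, 0, 0],
    [0, 20, 0, 0, 0],
    [0, 20, 0, 0, 0],
    [0, 18, 0, 0, 0],
    [0, 0, 0, 0, 0]
  ]
}}

```text
t: 3.45
eef_pos: [551.6, -65.5, 95.7]
tcp_rot: [2.932, 1.567, 2.93]
ft_force: [0.3, -0.5, 0.7]
opening: 1.004
```

Request:
{"name": "apply_moves", "arguments": {
  "increments": [
    [0.4, 0, 0, 0, 0],
    [0.55, 0, 0, 0, 0],
    [0.6, 0, 0, 0, 0],
    [0.65, 0, 0, 0, 0],
    [0.7, 0, 0, 0, 0],
    [0.75, 0, 0, 0, 0],
    [0.8, 0, 0, 0, 0]
  ]
}}

```text
t: 4.15
eef_pos: [552.6, -65.7, 97.7]
tcp_rot: [-0.821, 1.571, -0.821]
ft_force: [0.1, 0.5, -0.4]
opening: 0.469
```

Request:
{"name": "apply_moves", "arguments": {
  "increments": [
    [0.8, 0, 0, 0, 0],
    [0.8, 0, 0, 0, 0],
    [0.8, 0, 0, 0, 0],
    [0.8, 0, 0, 0, 0]
  ]
}}

```text
t: 4.55
eef_pos: [552.3, -65.5, 97.6]
tcp_rot: [2.935, 1.57, 2.935]
ft_force: [-1.0, 0.9, -0.1]
opening: 0.27
```

The knob is gripped (opening 0.27, about 26 mm). I'll start the opening arc with the tool turning along.

Request:
{"name": "apply_moves", "arguments": {
  "increments": [
    [0.8, 0, -0.4, -4.7, -4],
    [0.8, 0, -0.5, -4.7, -4],
    [0.8, 0, -0.5, -4.7, -4],
    [0.8, 0, -0.5, -4.7, -4]
  ]
}}

```text
t: 4.95
eef_pos: [533.8, -69.2, 97.6]
tcp_rot: [1.997, 1.57, 2.279]
ft_force: [-2.0, 2.3, 0.1]
opening: 0.271
```

Request:
{"name": "apply_moves", "arguments": {
  "increments": [
    [0.8, 0, -1.2, -9.4, -8],
    [0.8, 0, -1.2, -9.4, -8],
    [0.8, 0, -1.2, -9.4, -8],
    [0.8, 0, -1.2, -9.4, -8],
    [0.8, 0, -1.2, -9.4, -8]
  ]
}}

```text
t: 5.45
eef_pos: [497.4, -99.0, 97.6]
tcp_rot: [1.841, 1.57, 2.824]
ft_force: [-0.9, -0.6, -0.7]
opening: 0.269
```

Request:
{"name": "apply_moves", "arguments": {
  "increments": [
    [0.8, 0, -1.2, -9.4, -8],
    [0.8, 0, -1.2, -9.4, -8],
    [0.8, 0, -1.2, -9.4, -8],
    [0.8, 0, -1.2, -9.4, -8],
    [0.8, 0, 0, 0, 0]
  ]
}}

```text
t: 5.95
eef_pos: [487.9, -136.0, 97.5]
tcp_rot: [1.654, 1.569, -3.089]
ft_force: [-6.1, -1.6, 1.8]
opening: 0.269
```

Request:
{"name": "apply_moves", "arguments": {
  "increments": [
    [0.8, 0, -1.5, -4, -4],
    [0.8, 0, -1, -4, -4],
    [0.8, 0, -0.5, -3, 0],
    [0.8, 0, 0, 0, 0]
  ]
}}

```text
t: 6.35
eef_pos: [489.1, -145.6, 97.5]
tcp_rot: [1.218, 1.564, 2.894]
ft_force: [-16.3, -0.1, 10.8]
opening: 0.268
```

Request:
{"name": "apply_moves", "arguments": {
  "increments": [
    [0.8, 0, -0.5, -3, 0],
    [0.8, 0, 0, 0, 0]
  ]
}}

```text
t: 6.55
eef_pos: [489.5, -148.1, 97.5]
tcp_rot: [1.175, 1.563, 2.851]
ft_force: [-19.0, 1.5, 12.0]
opening: 0.269
```

Request:
{"name": "apply_moves", "arguments": {
  "increments": [
    [0.8, 0, 1.5, -2, 0],
    [0.8, 0, 0, -2, 0],
    [0.8, 0, 0, 0, 0]
  ]
}}

```text
t: 6.85
eef_pos: [489.4, -152.3, 97.5]
tcp_rot: [1.133, 1.566, 2.808]
ft_force: [-12.4, 2.8, 8.3]
opening: 0.269
```

Run:
```python
from h import *
c=cam('wrist'); im=cv2.cvtColor(c['pixels'],cv2.COLOR_RGB2BGR); t=cam('top'); i2=cv2.cvtColor(t['pixels'],cv2.COLOR_RGB2BGR)[100:230,180:380]
cv2.imwrite('pics/w2.png',np.hstack([cv2.resize(im,(400,300)),cv2.resize(i2,(400,300))])); print(st()[0]['ft_force'])
```

```text
[-13.01870864   2.40944529   8.09601159]
```

View pics/w2.png

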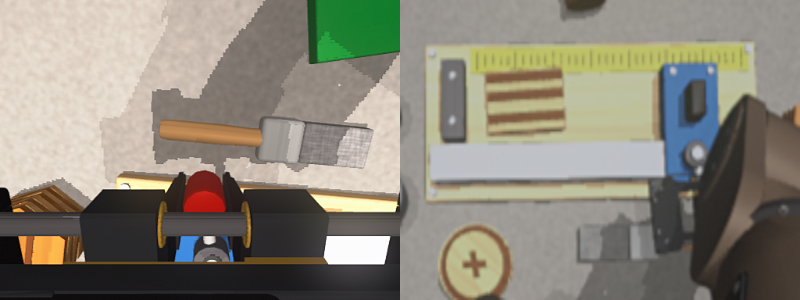

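The lever points across the rail, gripped between the fingers, and the carriage has hardly moved. I'll release, rise and look.

Request:
{"name": "apply_moves", "arguments": {
  "increments": [
    [0.5, 0, 0, 0, 0],
    [0.3, 0, 0, 0, 0],
    [0, 0, 0, 0, 0],
    [0, 0, 0, 0, 0],
    [0, -20, 0, 0, 0],
    [0, -25, 0, 0, 0],
    [0, -25, 0, 0, 0],
    [0, -25, 0, 0, 0],
    [0, 0, 0, 0, 0]
  ]
}}

```text
t: 7.85
eef_pos: [492.8, -153.6, 195.5]
tcp_rot: [-2.125, 1.565, -0.45]
ft_force: [-0.5, 0.8, -0.6]
opening: 0.96
```

Run:
```python
from h import *
c=cam('wrist','w3.png'); s,M=st(); print(s['eef_pos'],s['joints'].round(2),s['ft_force']);print(M.round(3))
for X in ((490,-146,120),(557,-133,90),(617,-133,99)): print(proj(c,X).round(1))
```

```text
[ 492.18303282 -153.33290863  193.80642948] [-0.43  0.37  1.86 -0.    0.9  -2.11] [ 0.54025307 -0.23556188 -0.38078317]
[[ 0.003 -0.995 -0.104]
 [-0.001 -0.104  0.995]
 [-1.    -0.003 -0.002]]
[272.1 199.5]
[277.2 264. ]
[269.8 329.1]
```

View pics/w3.png

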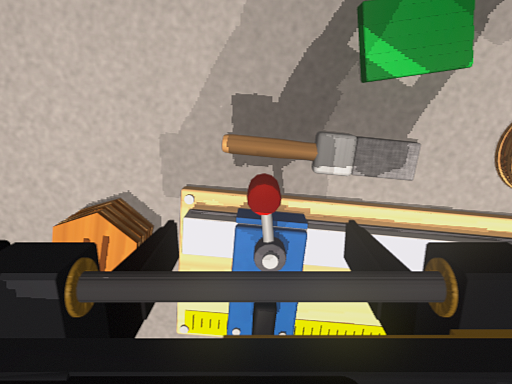

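The wrist view shows the lever fully open, with the knob at (264,197) and the pivot at (269,260). The carriage slid back about 6 mm. Next I grip the fin near (616,-138.5).

Request:
{"name": "apply_moves", "arguments": {
  "increments": [
    [0, 0, 0, 0, 5.4],
    [0, 0, -31, 4, 0],
    [0, 0, -31, 4, 0],
    [0, 0, -31, 4, 0],
    [0, 0, -31, 3, 0],
    [0, 25, 0, 0, 0],
    [0, 25, 0, 0, 0],
    [0, 25, 0, 0, 0],
    [0, 25, 0, 0, 0],
    [0, 18, 0, 0, 0]
  ]
}}

```text
t: 8.9
eef_pos: [614.5, -136.5, 71.6]
tcp_rot: [1.268, 1.568, 2.849]
ft_force: [1.0, -0.5, 0.4]
opening: 0.997
```

Request:
{"name": "apply_moves", "arguments": {
  "increments": [
    [0.4, 0, 0, 0, 0],
    [0.6, 0, 0, 0, 0],
    [0.7, 0, 0, 0, 0],
    [0.75, 0, 0, 0, 0],
    [0.85, 0, 0, 0, 0],
    [0.85, 0, 0, 0, 0],
    [0.85, 0, 0, 0, 0],
    [0.85, 0, 0, 0, 0],
    [0.85, 0, 0, 0, 0],
    [0.85, 0, 0, 0, 0]
  ]
}}

```text
t: 9.9
eef_pos: [615.5, -137.1, 74.6]
tcp_rot: [-3.03, 1.57, -1.449]
ft_force: [-1.2, -5.1, -0.1]
opening: 0.22
```

Request:
{"name": "apply_moves", "arguments": {
  "increments": [
    [0.85, 0, 0, 5, 0],
    [0.85, 0, 0, 10, 0],
    [0.85, 0, 0, 12, 0],
    [0.85, 0, 0, 12, 0],
    [0.85, 0, 0, 12, 0],
    [0.85, 0, 0, 12, 0],
    [0.85, 0, 0, 12, 0],
    [0.85, 0, 0, 12, 0],
    [0.85, 0, 0, 12, 0],
    [0.85, 0, 0, 8, 0]
  ]
}}

```text
t: 10.9
eef_pos: [614.4, -29.7, 74.6]
tcp_rot: [-2.987, 1.57, -1.406]
ft_force: [-0.1, -4.9, -1.0]
opening: 0.206
```

Request:
{"name": "apply_moves", "arguments": {
  "increments": [
    [0.85, 0, 0, 3, 0],
    [0.85, 0, 0, 3, 0],
    [0.85, 0, 0, 3, 0],
    [0.85, 0, 0, 3, 0],
    [0.85, 0, 0, 3, 0],
    [0.85, 0, 0, 3, 0]
  ]
}}

```text
t: 11.5
eef_pos: [614.3, -12.4, 74.6]
tcp_rot: [-2.977, 1.57, -1.396]
ft_force: [-0.1, -6.0, -0.2]
opening: 0.207
```

Request:
{"name": "apply_moves", "arguments": {
  "increments": [
    [0.85, 0, 0, 2.5, 0],
    [0.85, 0, 0, 2.5, 0],
    [0.85, 0, 0, 2.5, 0],
    [0.85, 0, 0, 2.5, 0],
    [0.85, 0, 0, 2.5, 0],
    [0.85, 0, 0, 2.5, 0]
  ]
}}

```text
t: 12.1
eef_pos: [614.1, 2.5, 74.7]
tcp_rot: [-2.997, 1.57, -1.416]
ft_force: [-1.0, -5.7, -0.2]
opening: 0.211
```

Request:
{"name": "apply_moves", "arguments": {
  "increments": [
    [0.85, 0, 0, 1.5, 0],
    [0.85, 0, 0, 1.5, 0],
    [0.85, 0, 0, 1.5, 0],
    [0.85, 0, 0, 1.5, 0]
  ]
}}

```text
t: 12.5
eef_pos: [614.0, 8.5, 74.6]
tcp_rot: [3.138, 1.57, -1.564]
ft_force: [-0.7, -6.2, -0.3]
opening: 0.207
```

Request:
{"name": "apply_moves", "arguments": {
  "increments": [
    [0.85, 0, 0, 1, 0],
    [0.85, 0, 0, 1, 0],
    [0.85, 0, 0, 1, 0]
  ]
}}

```text
t: 12.8
eef_pos: [614.0, 11.5, 74.6]
tcp_rot: [3.042, 1.57, -1.66]
ft_force: [0.0, -5.7, -0.5]
opening: 0.208
```

Run:
```python
from h import *
c=cam('side'); im=cv2.cvtColor(c['pixels'],cv2.COLOR_RGB2BGR)[120:250,170:360]
cv2.imwrite('pics/s4.png',cv2.resize(im,None,fx=4,fy=4,interpolation=cv2.INTER_CUBIC)); print(st()[0]['ft_force'],st()[0]['eef_pos'])
```

```text
[-0.24512884 -4.61246462 -0.01977126] [613.99591629  11.62589046  74.60874295]
```

View pics/s4.png

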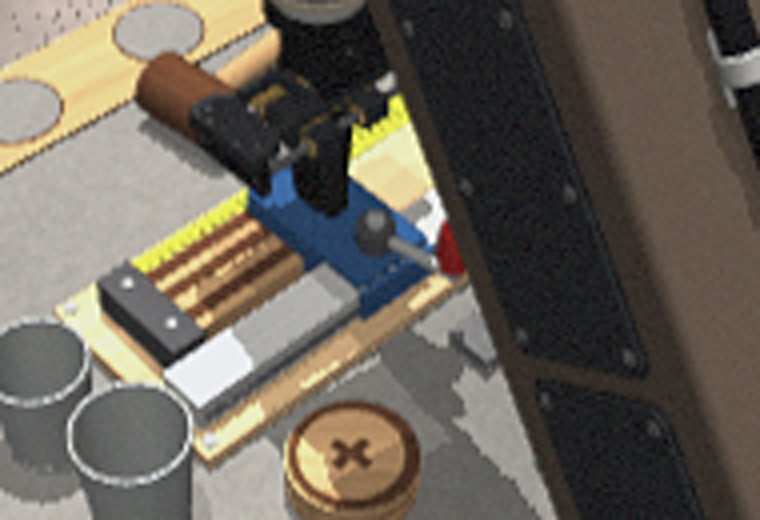

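The side view shows the blank between the jaw and the end stop with almost no gap left. I'll creep on until the force rises.

Request:
{"name": "apply_moves", "arguments": {
  "increments": [
    [0.85, 0, 0, 0.7, 0],
    [0.85, 0, 0, 0.7, 0],
    [0.85, 0, 0, 0.4, 0]
  ]
}}

```text
t: 13.15
eef_pos: [614.0, 13.3, 74.6]
tcp_rot: [-3.062, 1.57, -1.481]
ft_force: [0.5, -5.6, 0.3]
opening: 0.209
```

Request:
{"name": "apply_moves", "arguments": {
  "increments": [
    [0.85, 0, 0, 0.7, 0],
    [0.85, 0, 0, 0.7, 0],
    [0.85, 0, 0, 0.2, 0]
  ]
}}

```text
t: 13.45
eef_pos: [614.0, 14.3, 74.6]
tcp_rot: [3.101, 1.57, -1.601]
ft_force: [0.4, -11.1, 0.1]
opening: 0.21
```

Request:
{"name": "apply_moves", "arguments": {
  "increments": [
    [0.85, 0, 0, 0.4, 0],
    [0.85, 0, 0, 0.3, 0],
    [0.85, 0, 0, 0, 0]
  ]
}}

```text
t: 13.75
eef_pos: [614.0, 14.3, 74.6]
tcp_rot: [3.103, 1.569, -1.599]
ft_force: [0.2, -15.1, -0.8]
opening: 0.209
```

The blank is seated: motion stalled at y=14.3 with the force rising to 15 N. I'll release the fin and go over the knob at about (488,-1).

Request:
{"name": "apply_moves", "arguments": {
  "increments": [
    [0.75, 0, 0, -0.5, 0],
    [0.6, 0, 0, 0, 0],
    [0.4, 0, 0, 0, 0],
    [0, 0, 0, 0, 0],
    [0, 0, 0, 0, 0],
    [0, 0, 0, 0, 0],
    [0, -20, 0, 0, 0],
    [0, -25, 0, 0, 0],
    [0, -25, 0, 0, 0],
    [0, -30, 0, 0, 0]
  ]
}}

```text
t: 14.75
eef_pos: [613.5, 15.9, 175.1]
tcp_rot: [1.5, 1.57, 3.081]
ft_force: [0.0, 0.2, 0.5]
opening: 0.95
```

Request:
{"name": "apply_moves", "arguments": {
  "increments": [
    [0, 0, 31, -3.5, 0],
    [0, 0, 31, -3.5, 0],
    [0, 0, 32, -4, 0],
    [0, 0, 32, -4, 0],
    [0, 0, 0, 0, -5],
    [0, 0, 0, 0, -5],
    [0, 0, 0, 0, 0]
  ]
}}

```text
t: 15.45
eef_pos: [488.0, -0.5, 174.9]
tcp_rot: [-1.973, 1.57, -0.216]
ft_force: [-0.6, -0.4, 0.6]
opening: 0.997
```

Run:
```python
from h import *
c=cam('wrist','w5.png'); s,M=st(); print(s['eef_pos'],s['ft_force']);print(M.round(3))
for X in ((488,-1,120),(555,12,90)): print(proj(c,X).round(1))
```

```text
[488.10094363  -0.5384751  174.74879857] [-0.91930392  0.23559461  0.11318245]
[[ 0.    -0.983 -0.182]
 [-0.    -0.182  0.983]
 [-1.    -0.    -0.   ]]
[260.7 211.3]
[261.2 278.8]
```

View pics/w5.png

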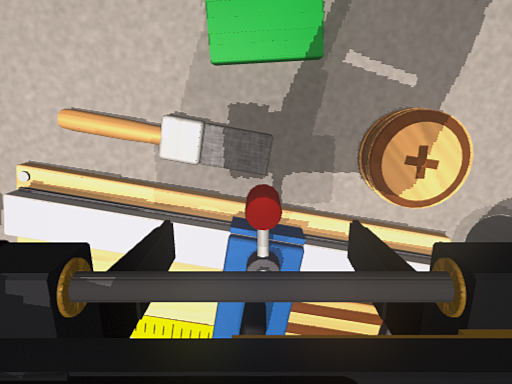

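The wrist view shows the knob top at (263,211), against a prediction of (261,211). I'll descend and grip.

Request:
{"name": "apply_moves", "arguments": {
  "increments": [
    [0, 25, 0, 1, 0],
    [0, 25, 0, 0, 0],
    [0, 20, 0, 0, 0],
    [0, 7.5, 0, 0, 0],
    [0.5, 0, 0, 0, 0],
    [0.6, 0, 0, 0, 0],
    [0.7, 0, 0, 0, 0],
    [0.8, 0, 0, 0, 0],
    [0.8, 0, 0, 0, 0],
    [0.8, 0, 0, 0, 0]
  ]
}}

```text
t: 16.5
eef_pos: [488.0, 0.4, 97.4]
tcp_rot: [-2.006, 1.57, -0.251]
ft_force: [-0.1, 0.7, 0.2]
opening: 0.553
```

Request:
{"name": "apply_moves", "arguments": {
  "increments": [
    [0.8, 0, 0, 0, 0],
    [0.8, 0, 0, 0, 0],
    [0.8, 0, 0, 0, 0],
    [0.8, 0, 0, 0, 0]
  ]
}}

```text
t: 16.9
eef_pos: [487.8, 0.5, 97.1]
tcp_rot: [1.237, 1.571, 2.993]
ft_force: [-0.3, 1.1, 0.3]
opening: 0.27
```

Request:
{"name": "apply_moves", "arguments": {
  "increments": [
    [0.8, 0, -0.3, 4.7, 4],
    [0.8, 0, -0.3, 4.7, 4],
    [0.8, 0, -0.3, 4.7, 4],
    [0.8, 0, -0.3, 4.7, 4]
  ]
}}

```text
t: 17.3
eef_pos: [486.9, 19.3, 97.1]
tcp_rot: [1.775, 1.569, -3.035]
ft_force: [-3.2, -0.8, 3.2]
opening: 0.268
```

Request:
{"name": "apply_moves", "arguments": {
  "increments": [
    [0.8, 0, -0.6, 9.4, 8],
    [0.8, 0, -0.6, 9.4, 8],
    [0.8, 0, -0.6, 9.4, 8],
    [0.8, 0, -0.6, 9.4, 8]
  ]
}}

```text
t: 17.7
eef_pos: [500.4, 54.5, 97.1]
tcp_rot: [2.237, 1.569, -3.133]
ft_force: [-0.9, 0.7, 1.6]
opening: 0.27
```

Request:
{"name": "apply_moves", "arguments": {
  "increments": [
    [0.8, 0, -0.6, 9.4, 8],
    [0.8, 0, -0.6, 9.4, 8],
    [0.8, 0, -0.6, 9.4, 8]
  ]
}}

```text
t: 18.0
eef_pos: [521.8, 73.1, 97.1]
tcp_rot: [2.442, 1.57, 2.936]
ft_force: [-0.8, 0.5, 1.7]
opening: 0.269
```

Request:
{"name": "apply_moves", "arguments": {
  "increments": [
    [0.8, 0, -0.6, 9.4, 8],
    [0.8, 0, -0.6, 9.4, 8],
    [0.8, 0, -0.6, 9.4, 8],
    [0.8, 0, 0, 0, 0]
  ]
}}

```text
t: 18.4
eef_pos: [549.6, 81.1, 97.1]
tcp_rot: [0.878, 1.57, 0.956]
ft_force: [-1.3, 4.6, 5.1]
opening: 0.27
```

Request:
{"name": "apply_moves", "arguments": {
  "increments": [
    [0.8, 0, -0.2, 3, 2.5],
    [0.8, 0, -0.2, 2, 1.5],
    [0.8, 0, 0, 0, 0]
  ]
}}

```text
t: 18.7
eef_pos: [553.7, 80.8, 97.1]
tcp_rot: [1.961, 1.57, 1.975]
ft_force: [-0.5, 4.8, 1.6]
opening: 0.27
```

Request:
{"name": "apply_moves", "arguments": {
  "increments": [
    [0.8, 0, 0.3, 1.5, 0],
    [0.8, 0, 0, 1, 0],
    [0.8, 0, 0, 0, 0]
  ]
}}

```text
t: 19.0
eef_pos: [554.3, 80.8, 97.0]
tcp_rot: [3.114, 1.566, 3.128]
ft_force: [-10.0, 2.9, 7.3]
opening: 0.267
```

Request:
{"name": "apply_moves", "arguments": {
  "increments": [
    [0.8, 0, 0, 1, 0],
    [0.8, 0, 0, 1, 0],
    [0.8, 0, 0, 0, 0]
  ]
}}

```text
t: 19.3
eef_pos: [554.5, 80.9, 96.9]
tcp_rot: [3.135, 1.562, -3.134]
ft_force: [-19.4, 3.8, 13.2]
opening: 0.267
```

The force has risen to the stop at x≈554.4, so the lever is fully locked. I'll unload, release and rise clear.

Request:
{"name": "apply_moves", "arguments": {
  "increments": [
    [0.8, 0, 0, -2, 0],
    [0.6, 0, 0, 0, 0],
    [0.4, 0, 0, 0, 0],
    [0.2, 0, 0, 0, 0],
    [0, 0, 0, 0, 0],
    [0, 0, 0, 0, 0],
    [0, -25, 0, 0, 0],
    [0, -25, 0, 0, 0],
    [0, -25, 0, 0, 0],
    [0, -25, 0, 0, 0]
  ]
}}

```text
t: 20.3
eef_pos: [556.4, 80.7, 198.1]
tcp_rot: [-2.168, 1.571, -2.157]
ft_force: [-0.4, 0.2, 0.3]
opening: 0.962
```

Request:
{"name": "apply_moves", "arguments": {
  "increments": [
    [0, -10, -40, 0, 0],
    [0, -10, -40, 0, 0],
    [0, 0, -40, 0, 0],
    [0, 0, -40, 0, 0],
    [0, 0, -40, 0, 0],
    [0, 0, -40, 0, 0],
    [0, 0, 0, 0, 0]
  ]
}}

```text
t: 21.0
eef_pos: [558.9, -163.3, 216.9]
tcp_rot: [-1.277, 1.57, -1.27]
ft_force: [-0.1, 0.2, 0.8]
opening: 1.001
```

Run:
```python
from h import *
t=cam('top'); w=cam('wrist'); s=cam('side')
B=lambda c:cv2.cvtColor(c['pixels'],cv2.COLOR_RGB2BGR)
i=cv2.resize(B(t)[110:200,185:365],(800,400),interpolation=cv2.INTER_CUBIC)
j=np.hstack([cv2.resize(B(w),(267,200)),cv2.resize(B(s),(266,200)),cv2.resize(B(s)[150:240,180:300],(267,200))])
cv2.imwrite('pics/f.png',np.vstack([i,j]))
for X in ((554,81,120),(555.5,13,90),(617,13,99)): print((proj(t,X)-[185,110])*4.444)
```

```text
[237.15426321 243.36962378]
[363.27364843 248.53443668]
[363.10257591 133.79918537]
```

View pics/f.png

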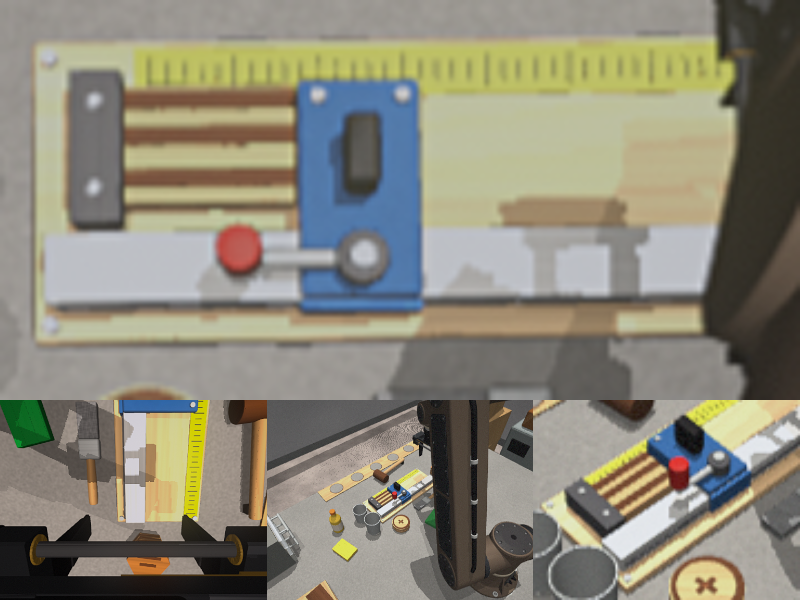

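The final picture shows the blank flush with the end stop (x≈123) and the jaw (x≈298). The lever lies along the rail, from the knob at (239,249) to the pivot at (363,255), and the neighbouring objects look undisturbed.

```bash
python3 -c "
from cell import env
print(env.job_done())"
```

```text
the job is handed in; nothing more can be done
None
```

The blank is held in the jig and the job is handed in, after about 21 s of the 72 s allowed. I don't have a verdict, because the hand-in reports none.

- **Opening the lever:** I swung it about 97° by its knob, to roughly 191° in the world frame, which is fully open within my measuring error. The carriage slid back about 6 mm while I did this, before I moved it forward.
- **Seating the blank:** I gripped the fin and pushed the carriage forward about 151 mm. Sliding took about 5–6 N. It stalled at y = 14.3 mm with the push at 15 N, so the blank is against the end stop.
- **Locking:** I swung the lever back until it met its stop. The force reached about 19 N sideways and 13 N upwards, and I unloaded it before letting go.

**Last checks:** the final pictures show no visible gap at the jaw or the end stop. The lever lies along the rail, and the gripper is clear with about 0 N on the wrist. The cups, stacks and brush look undisturbed in these views; I compared them by eye only. No check failed. The knob and pivot appeared about 6 pixels (roughly 3 mm) lower in the final enlarged top picture than the arm's positions predicted. The top camera had shown about the same offset from the start.

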